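# Close a sample vial in the bench press

### The job

The amber sample vial with the red cap still has its cap sitting loose. Stand it upright in the round nest of the press's carriage and let go, push the carriage fully home under the plunger, then press the red plunger head down to its stop so that the cap is driven on, and let it spring back up. Leave the vial in the press, close the cap only with the press, and do not disturb the blue-capped vials or the beaker.

Things in the scene. Friction and masses are not known exactly. Their poses are not given: they have to be found in the camera images.
- vial: the loose amber glass vial to be closed, standing on the table: round, 28 mm diameter up to 40 mm, then a shoulder and a white neck; with its loose red cap (27 mm diameter, 17 mm tall) 68 mm tall in all, 62 mm once closed; 50 g. Origin: centre of its underside; z up its axis. Grip it round the glass, about 33 mm up
- cap_top (a point): centre of the top face of the vial's red cap
- cap (a joint): how far the red cap has been pushed down on the vial (m): 0 to 0.001 at the start (loose, a white neck gap shows below it), about 0.005 when driven on by the press. Needs about 4 N and stays where it is left
- press: fixed bench press: blue base plate 230 x 122 x 12 mm, two aluminium posts (outer faces 122 mm apart) carrying a blue bridge (50 mm deep in x, 115 to 145 mm high) with the plunger through it. Origin: on the table, straight below the plunger axis; x points away from the carriage's front (into the press), z up. Base plate spans x -170 to +60 mm, y -61 to +61 mm
- carriage (a joint): how far the carriage is pulled out of the press along the press's -x (m): 0 fully home (the nest is then exactly below the plunger), 0.075 to 0.105 at the start, stops at 0.11. Slides stiffly (about 1.5 N) and stays where it is left
- nest (a point): centre of the floor of the carriage's round nest, 20 mm above the table, axes as the press. The nest is a pocket 35 mm in diameter and 7 mm deep (its rim, the carriage's top, is 27 mm above the table) with a white floor, in a dark grey block 72 mm (x) by 70 mm (y)
- tab_top (a point): middle of the top edge of the yellow upright push tab on the carriage's front: a plate 8 mm thick (x), 60 mm wide (y), top 55 mm above the table, rising 32 mm over the 10 mm deck behind it, its centre 84 mm in front (press -x) of the nest's centre. Push it towards the press's +x
- plunger_top (a point): centre of the top face of the red plunger head, 44 mm diameter, about 195 mm above the table when up; z up. Below the bridge its white foot, 26 mm diameter, hangs 14 mm above a loose cap
- plunger (a joint): how far the plunger is pressed down (m): 0 up, 0.020 at its stop; a spring (3 N rising to 11 N, plus about 4 N for the cap over the last 5 to 6 mm) brings it back up
- closed_vial_1: vial of the same shape, 62 mm tall, closed with a blue cap; leave alone. Origin: centre of underside
- closed_vial_2: another blue-capped closed vial, the same; leave alone
- beaker: empty glass beaker, 72 mm diameter, 85 mm tall; leave alone. Origin: centre of underside

How it is judged (in metres and radians):
On the way, in this order (a step that is already met when the one before it is completed fails the run):
1. the vial stands in the carriage's nest, let go, its cap still loose, the carriage still out (horizontal distance between vial and nest below 0.006 m and z of vial in the frame of nest below 0.003 m and angle between vial's own z axis and vertical below 0.12 rad and value of joint cap below 0.002 m and contact force between the fingers and vial below 0.3 N and value of joint carriage above 0.03 m), for 0.2 s.
2. the carriage is fully home with the vial in its nest, cap still loose (horizontal distance between vial and nest below 0.006 m and z of vial in the frame of nest below 0.003 m and angle between vial's own z axis and vertical below 0.12 rad and value of joint cap below 0.002 m and value of joint carriage below 0.004 m), for 0.2 s.
3. the plunger is down at its stop and has driven the cap on, carriage still home (horizontal distance between vial and nest below 0.006 m and z of vial in the frame of nest below 0.003 m and angle between vial's own z axis and vertical below 0.12 rad and value of joint carriage below 0.004 m and value of joint plunger above 0.0185 m and value of joint cap above 0.0042 m), for 0.2 s.
At the end, for the whole second after the job is handed in: the vial stands at rest upright (within 0.12 rad) on the floor of the carriage's nest (within 6 mm of its centre and 3 mm of its floor), its cap driven on by at least 4.2 mm, the carriage home within 4 mm, the plunger sprung back to within 3 mm of its top (horizontal distance between vial and nest below 0.006 m and z of vial in the frame of nest below 0.003 m and angle between vial's own z axis and vertical below 0.12 rad and value of joint carriage below 0.004 m and value of joint cap above 0.0042 m and value of joint plunger below 0.003 m and linear speed of vial below 0.02 m/s); the robot touches nothing.
It fails at once if a blue-capped vial or the beaker is moved by more than 30 mm or tipped over (distance of any of closed_vial_1, closed_vial_2, beaker from where it was at the start of the episode above 0.03 m or angle between any of closed_vial_1, closed_vial_2, beaker's own z axis and vertical above 0.4 rad).
It also fails if it takes over 54 s, if anything falls off the work surface, if the arm or the gripper's body presses on something with over 40 N, if the wrist force passes 120 N, or if a joint passes its speed limit or range.

### The arm

A 7-joint arm with a two-finger parallel gripper is mounted at the origin on the work surface. World frame = base frame: x ahead of the robot, y to its left, z up, the work surface at z = 0. Lengths are in mm, angles in rad, forces in N, time in s.
With the tool pointing down it reaches from about 400 to 875 mm from the base axis. Payload 6.5 kg.
Tool frame: the origin (TCP) lies on the centre line of the jaws, within the pads' length; the fingertips stand 11 mm ahead of it and the grasp point (between the pads) lies 8 mm behind it; z points along the fingers, y is the line along which they close (so a half turn about z gives the same grasp; the last joint's range is limited). The gripper opens to 85 mm and grips with 20 to 120 N. Pads are 22 mm wide; open, the fingers measure 114 mm over their backs; the gripper's body (76 mm by 85 mm) begins 54 mm behind the grasp point. The pads swing forward as they close: fully open they stand 13 mm farther back than shut.
Start: joints at [1.133, 0.536, -0.004, 1.538, 0.003, 1.067, -0.071], TCP at [236.135, -605.583, 208.19] pointing down, gripper open.
Joint ranges: [-2.7, 2.7], [-0.37, 2.16], [-1.27, 1.26], [0.24, 2.4], [-1.31, 4.45], [0.19, 1.91], [-2.76, 2.76]. Speed limits (rad/s): [2.39, 2.39, 3.14, 3.14, 3.14, 3.14, 3.14].

### API

Orientations are given as a unit quaternion [w, x, y, z].
In Python, from workcell import manip gives the robot as it stands.
- The arm moves only by the shell command python3 shift.py 'ROWS' [OPENING] [FORCE]. ROWS is one flat JSON list of numbers that holds 1 to 5 rows one after another, with no inner brackets; each row has 4 numbers: dx, dy, dz in mm, then a turn about the tool's z in rad; each row shifts and turns the commanded pose from where the row before left it, along the tool's axes as they then stand; what a row does not reach is not made up. A row lasts 1/10 s, in which the tool goes at most 50 mm and 0.15 rad, less where a joint would pass 70% of its speed; a pose out of reach is approached as far as the arm can. OPENING is the opening from 0.0 (shut) to 1.0 (fully open), set as the command begins (- or left out keeps the last). The fingers move at their own pace and stop on an object; FORCE is the grip in N (left out, the last holds). Time passes only in rows, so rows that do not move let the fingers close. It prints the time, the measured TCP pose, the force, the opening and the grip force at its end. Input that does not fit is refused with a message, and nothing moves.
- manip.observe(): the state, without advancing time (a new reading comes with each control period).
- manip.grab_frame(name): name is "side" or "top" or "wrist"; returns a dict with "color" (384x512x3 uint8, red, green, blue), "fx", "fy", "cx", "cy" (pixels), "k1" (the pictures are not rectified: a ray, as slopes to the right and down, at radius r is drawn at 1 + k1 r^2 times it, then the intrinsics apply), "rvec" (rotation vector, rad) and "tvec" (3), from world to camera coordinates, as OpenCV has them. Camera axes: x right, y down, z forward; pixel columns grow to the right and rows downward; lengths in mm; the calibration is good to about 2 mm. A picture is of the moment at which its call begins. There is no depth.
- manip.sign_off(): hands the job in; it is judged then, once.
The state is a dict: "time_s": time; "joint_pos": joint angles; "qvel": joint speeds; "tau": joint torques, N m; "tcp_pos": TCP position; "orientation": TCP orientation; "contact_force": force on the tool from outside, world axes, zero at the start; "moment": the same for the moment, N m; "gripper_width": opening from 0.0 (shut) to 1.0 (fully open); "grasp_force": force on a finger pad.
Only numpy, scipy, OpenCV 4.12 (cv2) and the standard library are available. Lean on these libraries where they do the work, as an engineer would, in place of code of your own. Each camera call takes 0.05 s, during which the arm holds its last target. There are 200 camera calls.

## Working session

There is one attempt and no reset: what is moved stays moved. The work goes in short steps, Python scripts to look and compute and a shell command to move; the robot and the scene stay as the last step left them, time stands still between calls to the robot, and variables do not carry over. Pictures are saved under pics/ and viewed, at most 10 in all, crops included, and the job is handed in when it is done.

```bash
ls; mkdir -p pics
cat > h.py <<'E'
import numpy as np, cv2
from workcell import manip
def cam(f):
    R=cv2.Rodrigues(np.array(f["rvec"],float))[0]; t=np.array(f["tvec"],float).ravel()
    return R,t
def ray(f,u,v):
    x=(u-f["cx"])/f["fx"]; y=(v-f["cy"])/f["fy"]; a,b=x,y
    for _ in range(20):
        s=1+f["k1"]*(a*a+b*b); a,b=x/s,y/s
    R,t=cam(f); return -R.T@t, R.T@np.array([a,b,1.])
def onz(f,u,v,z):
    c,d=ray(f,u,v); return c+d*(z-c[2])/d[2]
def proj(f,p):
    R,t=cam(f); q=R@np.array(p,float)+t; a,b=q[0]/q[2],q[1]/q[2]; s=1+f["k1"]*(a*a+b*b)
    return f["fx"]*a*s+f["cx"], f["fy"]*b*s+f["cy"]
def blobs(f,lo,hi,amin=30):
    hsv=cv2.cvtColor(f["color"],cv2.COLOR_RGB2HSV); m=cv2.inRange(hsv,lo,hi)
    if lo[0]==0 and hi[0]<12: m|=cv2.inRange(hsv,(172,lo[1],lo[2]),(180,hi[1],hi[2]))
    n,l,s,c=cv2.connectedComponentsWithStats(m)
    return [(s[i].tolist(),c[i].round(1).tolist()) for i in range(1,n) if s[i][4]>=amin],l
def save(f,n,scale=1,crop=None):
    im=f["color"][:,:,::-1]
    if crop: im=im[crop[1]:crop[3],crop[0]:crop[2]]
    cv2.imwrite("pics/"+n,cv2.resize(im,None,fx=scale,fy=scale))
E
python3 - <<'E'
from h import *
print(manip.observe())
fs={n:manip.grab_frame(n) for n in("side","top")}
for n,f in fs.items():
    R,t=cam(f);print(n,-R.T@t,f["fx"],f["k1"])
    for nm,lo,hi in(("red",(0,120,70),(8,255,255)),("yel",(22,120,90),(35,255,255)),("amb",(9,120,40),(21,255,255)),("blue",(95,120,50),(125,255,255))):
        print(nm,blobs(f,lo,hi)[0])
im=np.vstack([fs["side"]["color"],fs["top"]["color"]])[:,:,::-1]
cv2.imwrite("pics/a.png",cv2.resize(im,None,fx=.78,fy=.78))
save(fs["top"],"top.png",1.5)
E
```

```text
pics
shift.py
workcell.py
{'time_s': 0.0, 'joint_pos': array([ 1.13280489,  0.53718925, -0.00444054,  1.53881412,  0.00262535,
        1.06730553, -0.07119992]), 'qvel': array([-0.00094838, -0.00173556,  0.00030158, -0.00031022, -0.00118863,
       -0.00110209, -0.00157246]), 'tau': array([-7.61310230e-05, -5.83413434e+01,  1.04862113e+00, -2.59105700e+01,
        1.23051446e-02,  9.34603770e-03, -5.78310460e-05]), 'tcp_pos': array([ 235.87667499, -604.9998306 ,  207.3211615 ]), 'orientation': array([-8.23936246e-04,  9.82762804e-01,  1.84868978e-01, -2.29617265e-04]), 'contact_force': array([0.38501356, 0.1743923 , 0.50652561]), 'moment': array([-0.03489519, -0.03163567, -0.02463976]), 'grasp_force': 0.0, 'gripper_width': 0.9985059809700408}
side [552.02028413 444.51171044 772.29314683] 453.1370077327419 -0.0558397180695283
red [([128, 93, 20, 18, 268], [137.8, 101.6]), ([107, 190, 13, 11, 128], [113.2, 195.3]), ([127, 194, 14, 10, 106], [133.8, 198.6]), ([267, 197, 13, 15, 170], [272.9, 204.1]), ([192, 248, 29, 26, 613], [206.0, 260.2])]
yel [([297, 304, 11, 40, 196], [302.0, 323.5
[... 935 characters left out ...]
.0, 71.4]), ([141, 140, 26, 27, 530], [153.9, 153.4]), ([279, 205, 15, 16, 191], [286.0, 212.4])]
yel [([144, 249, 32, 6, 128], [159.3, 251.4])]
amb [([335, 33, 44, 44, 1310], [354.7, 56.6]), ([28, 43, 50, 50, 1759], [52.8, 67.9]), ([325, 71, 33, 22, 117], [337.3, 86.1]), ([64, 80, 29, 28, 135], [82.9, 97.6])]
blue [([239, 55, 18, 13, 201], [247.7, 60.9]), ([425, 71, 35, 55, 1068], [440.4, 98.4]), ([242, 76, 15, 10, 134], [249.2, 80.8]), ([123, 141, 80, 52, 2301], [165.1, 165.1]), ([132, 177, 16, 78, 664], [139.5, 216.4]), ([174, 180, 26, 79, 869], [190.0, 221.8]), ([350, 236, 16, 16, 192], [357.6, 243.4]), ([286, 259, 15, 16, 192], [293.0, 266.5]), ([220, 317, 45, 25, 358], [241.8, 328.9])]
```

View pics/a.png

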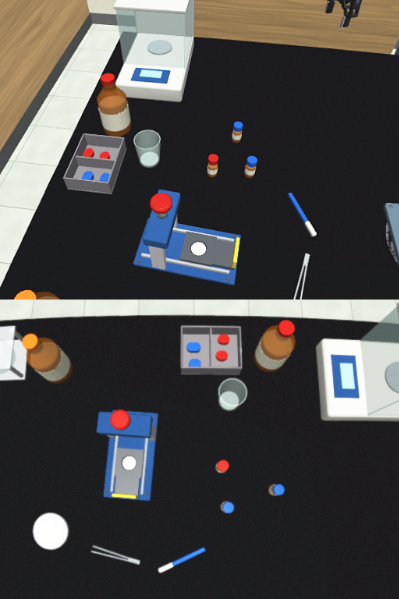

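The picture shows the loose vial (red cap) at side (273,204) / top (286,212). The press has its red head at side (206,260) / top (154,153), and the white nest floor and yellow tab face the bottom of the top view. The blue-capped vials and the beaker are well away from the carriage.

```bash
cat > m.py <<'E'
from h import *
def tri(a,b):
    (c1,d1),(c2,d2)=a,b; A=np.stack([d1,-d2],1); s=np.linalg.lstsq(A,c2-c1,rcond=None)[0]
    p,q=c1+d1*s[0],c2+d2*s[1]; return (p+q)/2,np.linalg.norm(p-q)
E
python3 - <<'E'
from m import *
np.set_printoptions(precision=1,suppress=True)
T=manip.grab_frame("top");S=manip.grab_frame("side")
print("corners",[onz(T,u,v,0) for u,v in((0,0),(511,0),(0,383),(511,383))])
print("cap",tri(ray(T,286,212.4),ray(S,272.9,204.1)),onz(T,286,212.4,66),onz(S,272.9,204.1,60))
print("plg",tri(ray(T,153.9,153.4),ray(S,206,260.2)),onz(T,153.9,153.4,193),onz(S,206,260.2,193))
for u,v in((357.6,243.4),(293,266.5)): print("blue",onz(T,u,v,60))
for u,v in((304.8,161.4),(322.4,206.2)): print("blueS",onz(S,u,v,54))
# nest white floor
for n,f,roi in(("T",T,(150,180,182,212)),("S",S,(236,300,275,340))):
    hsv=cv2.cvtColor(f["color"],cv2.COLOR_RGB2HSV); m=cv2.inRange(hsv,(0,0,190),(180,50,255))
    k,l,s,c=cv2.connectedComponentsWithStats(m)
    for i in range(1,k):
        if s[i][4]>60 and roi[0]<c[i][0]<roi[1] and roi[2]<c[i][1]<roi[3]: print(n,"white",s[i],c[i],onz(f,*c[i],20))
# yellow tab & base plate
for n,f in(("T",T),("S",S)):
    hsv=cv2.cvtColor(f["color"],cv2.COLOR_RGB2HSV); m=cv2.inRange(hsv,(20,100,90),(36,255,255))
    c=max(cv2.findContours(m,0,1)[0],key=cv2.contourArea); b=cv2.boxPoints(cv2.minAreaRect(c)); print(n,"yel",b,[onz(f,*p,55)[:2] for p in b])
save(T,"tp.png",4,(100,130,220,270)); save(S,"sp.png",4,(160,235,320,380))
E
```

```text
corners [array([1070.9,  498.4,    0. ]), array([1082.1, -726.3,    0. ]), array([215.9, 438.6,   0. ]), array([ 195.2, -644. ,    0. ])]
cap (array([ 565.7, -152.8,   60.4]), np.float64(2.5815511664398763)) [ 566.5 -152.4   66. ] [ 564.4 -153.    60. ]
plg (array([654.9,  77.6, 187.4]), np.float64(2.877729598817707)) [655.1  76.5 193. ] [652.4  81.4 193. ]
blue [ 505.8 -290.5   60. ]
blue [ 464.  -164.6   60. ]
blueS [ 503.8 -292.6   54. ]
blueS [ 462.4 -166.    54. ]
T white [157 201  17  18 241] [165.2 209.3] [577.9  84.9  20. ]
S white [222 292  78  17 174] [261.7 300. ] [565.7  44.6  20. ]
S white [245 310  19  18 256] [254.1 318.4] [575.5  82.5  20. ]
S white [213 331  81  19 249] [252.9 339.9] [573.  122.6  20. ]
T yel [[143.7 252.1]
 [144.1 247.9]
 [176.2 250.6]
 [175.8 254.8]] [array([492.9, 119.3]), array([500.9, 118.8]), array([495.8,  57.1]), array([487.8,  57.7])]
S yel [[296.5 343.5]
 [302.2 303.6]
 [307.5 304.4]
 [301.8 344.3]] [array([500.2, 134.8]), array([494.3,  61.3]), array([485. ,  61.6]), array([491.5, 135.1])]
```

View pics/tp.png

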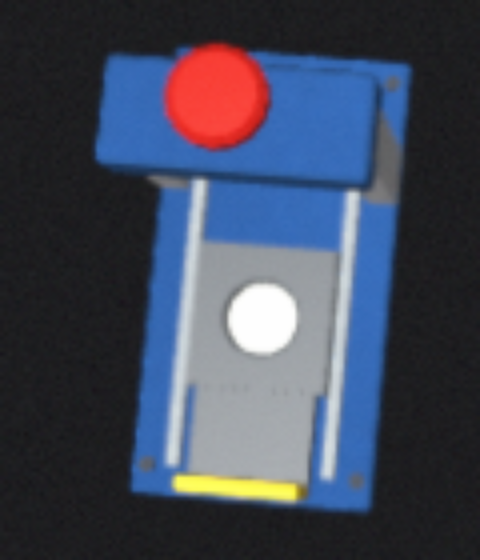

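View pics/sp.png

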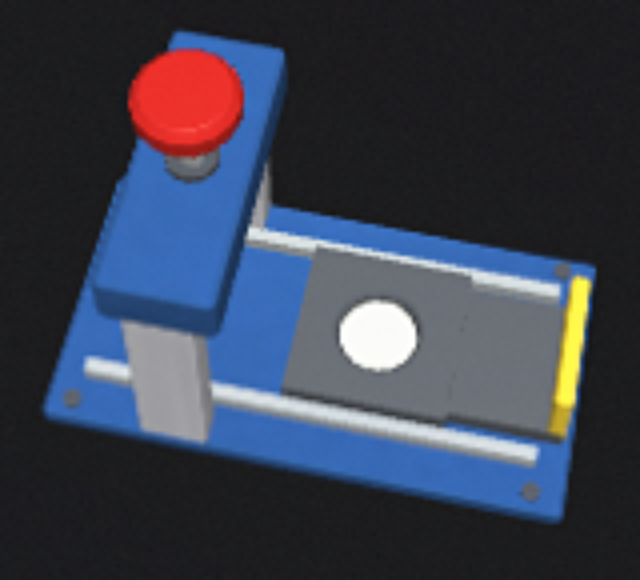

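The crops show the nest floor, tab and carriage clear, with the head centred over the bridge. The nest is about (576.6, 84.2) and the press x yaw about -0.08. I'll align the tool with the press axes first.

```bash
cat > d.py <<'E'
import sys; from h import *
from scipy.spatial.transform import Rotation as Ro
o=manip.observe(); w,x,y,z=o["orientation"]; R=Ro.from_quat([x,y,z,w]).as_matrix()
p=np.array(o["tcp_pos"]); np.set_printoptions(precision=2,suppress=True)
print("t",o["time_s"],"tcp",p,"yaw",np.arctan2(R[1,0],R[0,0]).round(4),"tilt",R[:,2],"F",o["contact_force"],"w",o["gripper_width"],o["grasp_force"])
if len(sys.argv)>3: print("tool delta",R.T@(np.array(sys.argv[1:4],float)-p))
E
python3 shift.py '[0,0,0,0.15,0,0,0,0.15,0,0,0,0.15,0,0,0,0]' 1.0 40; python3 d.py 565.5 -152.7 140
python3 - <<'E'
from m import *
np.set_printoptions(precision=2,suppress=True)
T=manip.grab_frame("top")
for a,b,z in(((352,190),(328,478),20),((200,180),(172,465),20),((202,240),(340,250),27),((372,510),(408,66),12)):
    P,Q=[onz(T,100+u/4,130+v/4,z) for u,v in(a,b)]; print(P,Q,np.arctan((P-Q)[1]/(P-Q)[0]),np.arctan((P-Q)[0]/(P-Q)[1]))
f=manip.grab_frame("wrist");R,t=cam(f);print("wcam",-R.T@t)
E
```

```text
time_s: 0.6
tcp_pos: [236.2, -605.4, 208.0]
orientation: [-0.0, 0.999, -0.04, -0.0]
contact_force: [-0.3, -0.6, 0.4]
gripper_width: 1.0
grasp_force: 0.0
t 0.6 tcp [ 236.2  -605.37  207.95] yaw -0.0792 tilt [-0.  0. -1.] F [-0.26 -0.62  0.42] w 1.0001668822923133 0.0
tool delta [ 292.49 -477.28   67.9 ]
[642.03  39.72  20.  ] [497.82  50.49  20.  ] -0.07458167310102864 -1.496214653693868
[647.61 117.    20.  ] [504.34 128.43  20.  ] -0.07957842224446664 -1.49121790455043
[616.07 113.9   27.  ] [610.68  44.58  27.  ] 1.4932014912976235 0.07759483549727308
[481.85  29.45  12.  ] [707.69  12.62  12.  ] -0.07434116083950171 -1.4964551659553949
wcam [ 307.81 -610.67  373.08]
```

```bash
for i in 1 2; do :; done
python3 shift.py '[24,-40,0,0,24,-40,0,0,24,-40,0,0,24,-40,0,0,24,-40,0,0]' >/dev/null
python3 shift.py '[24,-40,0,0,24,-40,0,0,24,-40,0,0,24,-40,0,0,24,-40,0,0]' >/dev/null
python3 shift.py '[24,-40,0,0,24,-40,0,0,0,0,0,-0.15,0,0,0,-0.15,0,0,0,-0.15]' >/dev/null
python3 shift.py '[0,0,0,-0.15,0,0,0,-0.15,0,0,0,-0.15,0,0,0,-0.15,0,0,0,-0.15]' >/dev/null
python3 shift.py '[0,0,0,-0.15,0,0,0,-0.15,0,0,0,-0.15,0,0,0,-0.15,0,0,0,-0.15]' >/dev/null
python3 shift.py '[0,0,0,-0.15,0,0,0,-0.15,0,0,0,-0.15,0,0,0,-0.15,0,0,0,-0.15]' >/dev/null
python3 shift.py '[0,0,0,-0.15,0,0,0,-0.15,0,0,0,-0.14,0,0,0,0]'
python3 d.py 565.5 -152.7 140
```

```text
time_s: 4.1
tcp_pos: [560.7, -149.9, 208.2]
orientation: [0.0, 0.038, 0.999, 0.0]
contact_force: [0.5, 0.0, -0.1]
gripper_width: 1.001
grasp_force: 0.0
t 4.1 tcp [ 560.66 -149.93  208.17] yaw 3.0653 tilt [ 0.  0. -1.] F [ 0.51  0.01 -0.05] w 1.0014267802034722 0.0
tool delta [-5.03 -2.41 68.17]
```

```bash
python3 shift.py '[-5,-2.4,34,0,0,0,34,0,0,0,0,0]'>/dev/null
python3 - <<'E'
from h import *
f=manip.grab_frame("wrist")
for s,c in blobs(f,(0,120,70),(8,255,255))[0]: print(s,c,onz(f,*c,66))
save(f,"w1.png")
E
python3 d.py 565.5 -152.7 25
```

```text
[235, 180, 33, 36, 913] [250.5, 198.0] [ 563.53827512 -153.50829597   66.        ]
t 4.45 tcp [ 563.97 -152.19  138.86] yaw 3.0606 tilt [-0.  0. -1.] F [ 0.47 -0.29  0.9 ] w 1.0003374434603833 0.0
tool delta [ -2.02  -0.46 113.85]
```

View pics/w1.png

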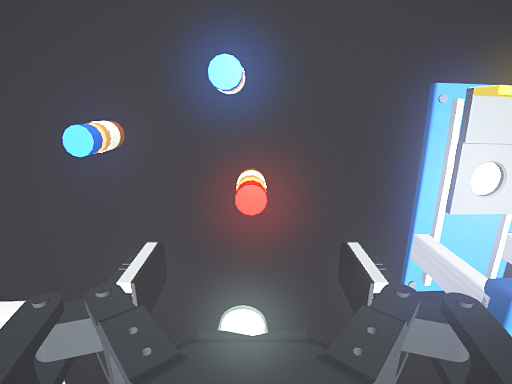

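The wrist view puts the cap at (250,198), midway between the jaws, with the blue vials well clear. That ray gives (564,-153), which agrees with the other views. I'll descend and grip.

```bash
python3 shift.py '[-1,0,40,0,0,0,40,0,0,0,34,0,0,0,0,0,0,0,0,0]'>/dev/null
python3 d.py 565 -153 25
python3 shift.py '[0,0,0,0,0,0,0,0,0,0,0,0,0,0,0,0,0,0,0,0]' 0.0 25
python3 shift.py '[0,0,0,0,0,0,0,0,0,0,0,0]'; python3 d.py
```

```text
t 4.95 tcp [ 567.96 -152.39   28.18] yaw 3.0613 tilt [ 0. -0. -1.] F [-0.66  0.66  0.04] w 1.0009490397655663 0.0
tool delta [ 2.91 -0.85  3.18]
time_s: 5.45
tcp_pos: [567.1, -152.8, 26.9]
orientation: [0.001, 0.04, 0.999, -0.0]
contact_force: [-0.3, 0.4, 4.7]
gripper_width: 0.302
grasp_force: 26.4
time_s: 5.75
tcp_pos: [566.8, -152.7, 26.4]
orientation: [0.0, 0.04, 0.999, -0.0]
contact_force: [0.3, -1.0, 4.5]
gripper_width: 0.304
grasp_force: 26.5
t 5.75 tcp [ 566.82 -152.7    26.39] yaw 3.0616 tilt [ 0. -0. -1.] F [ 0.28 -0.99  4.48] w 0.30410876016830857 26.533198356628418
```

```bash
python3 shift.py '[0,0,-20,0,0,0,-35,0,0,0,-35,0,0,0,0,0,0,0,0,0]'
python3 - <<'E'
from h import *
f=manip.grab_frame("wrist"); save(f,"w2.png")
S=manip.grab_frame("side")
for s,c in blobs(S,(0,120,70),(8,255,255))[0]: print(s,c)
E
python3 d.py 576.6 84.2 116
```

```text
time_s: 6.25
tcp_pos: [566.4, -152.4, 116.2]
orientation: [0.0, 0.04, 0.999, -0.0]
contact_force: [-0.2, -0.1, -0.6]
gripper_width: 0.302
grasp_force: 26.1
[128, 93, 20, 18, 268] [137.8, 101.6]
[107, 190, 13, 11, 127] [113.2, 195.4]
[127, 194, 14, 10, 106] [133.8, 198.6]
[192, 248, 29, 26, 614] [206.0, 260.2]
t 6.35 tcp [ 565.26 -152.3   114.72] yaw 3.0619 tilt [-0.  0. -1.] F [ 0.27 -1.89  0.09] w 0.3074586578068798 26.081814765930176
tool delta [  7.52 236.65  -1.19]
```

View pics/w2.png

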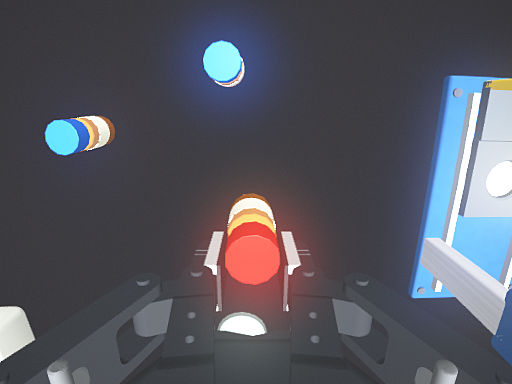

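The vial is held upright between the jaws, its cap top disc at about (252,259) and the glass above it in the picture.

```bash
python3 shift.py '[2,40,0,0,2,45,0,0,2,45,0,0,2,45,0,0,0,45,0,0]' >/dev/null
python3 shift.py '[0,16,0,0,0,0,0,0,0,0,0,0]'>/dev/null
python3 - <<'E'
from h import *
f=manip.grab_frame("wrist"); o=manip.observe(); z=o["tcp_pos"][2]-26.4+68
hsv=cv2.cvtColor(f["color"],cv2.COLOR_RGB2HSV); 
b=sorted(blobs(f,(0,120,70),(8,255,255))[0],key=lambda b:-b[0][4])[0]; print(b)
# top disc: lower part of blob; disc width = blob width, bottom edge = blob bottom
x,y,w,h,_=b[0]; c=onz(f,x+w/2,y+h,z); l=onz(f,x,y+h-w/2,z); r=onz(f,x+w,y+h-w/2,z)
print("bottom edge",c,"width",np.linalg.norm(l-r),"mid",(l+r)/2)
T=manip.grab_frame("top"); save(T,"t2.png",3,(100,110,270,290))
E
python3 d.py 576.6 84.2 46.4
```

```text
([224, 221, 61, 66, 2857], [252.5, 253.5])
bottom edge [588.33028569  82.64824241 156.66866491] width 28.377011021191983 mid [571.9092118   83.92605844 156.66866491]
t 7.25 tcp [577.08  80.9  115.28] yaw 3.0591 tilt [-0. -0. -1.] F [-0.48 -0.22 -0.44] w 0.3027551513867505 26.10395461320877
tool delta [ 0.65  3.37 68.88]
```

View pics/t2.png

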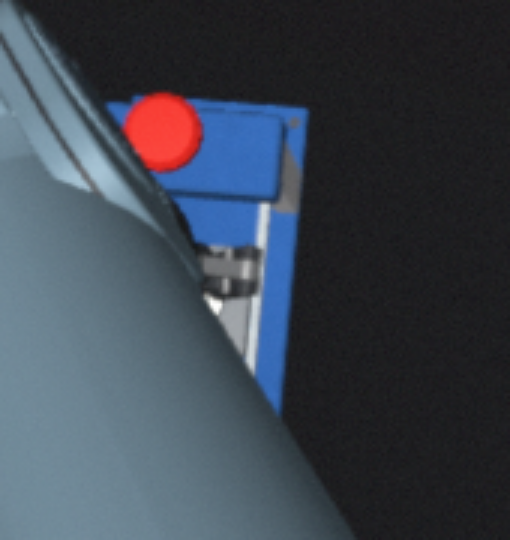

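```bash
python3 shift.py '[-0.8,3.4,25,0,0,0,28,0,0,0,0,0,0,0,0,0]'>/dev/null
python3 d.py 578.2 84.2 46.4
python3 - <<'E'
from h import *
f=manip.grab_frame("wrist"); save(f,"w3.png",1.3)
S=manip.grab_frame("side"); save(S,"s3.png",4,(160,235,320,380))
for p in((576.6,84.2,27),(576.6,84.2,20)): print(proj(f,p),proj(S,p))
E
```

```text
t 7.65 tcp [578.28  85.46  63.19] yaw 3.0601 tilt [-0. -0. -1.] F [0.17 0.56 0.06] w 0.30189306465035076 26.10359162092209
tool delta [-0.04 -1.25 16.79]
(np.float64(249.9224949850578), np.float64(207.6815525271199)) (np.float64(253.43245962372205), np.float64(317.45929400844227))
(np.float64(249.98997189093103), np.float64(204.54266328321222)) (np.float64(253.34443023289353), np.float64(319.2212855160848))
```

View pics/s3.png

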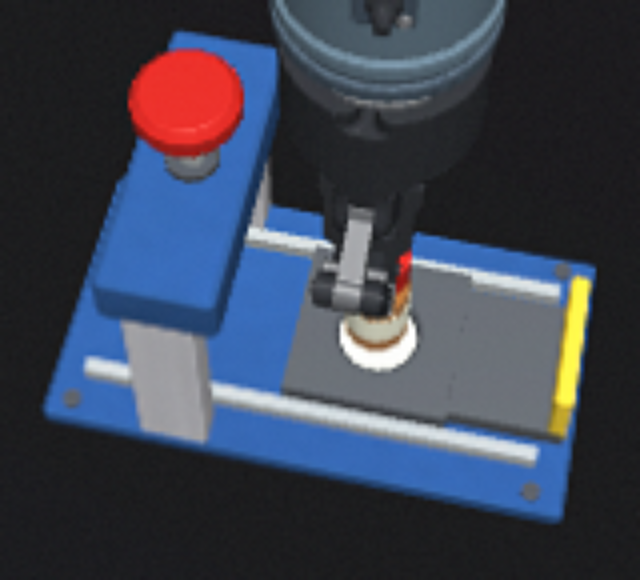

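View pics/w3.png

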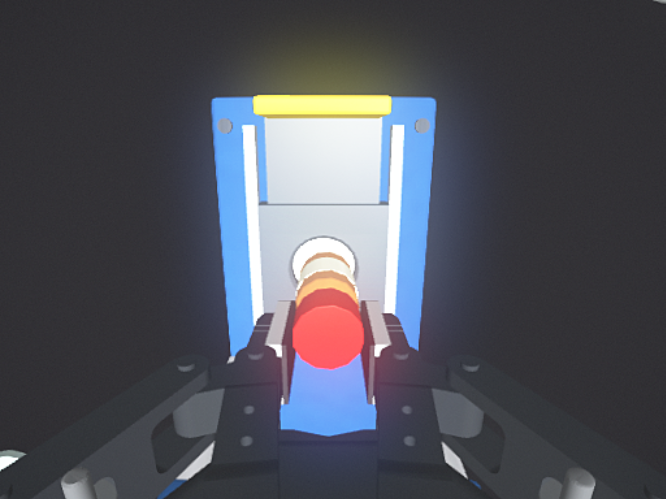

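In the side crop the vial base, at about (377,338), is over the nest centre (376,334). In the wrist view the pocket centre is at column 324 and the vial axis at 328, so the vial is about 2 mm too far in +y. I'll correct that and lower it.

```bash
python3 shift.py '[0,-1.8,6,0,0,0,4,0,0,0,3,0,0,0,2,0,0,0,0,0]'
python3 d.py 578.2 84.2 46.4
```

```text
time_s: 8.25
tcp_pos: [578.0, 85.1, 47.9]
orientation: [-0.0, 0.04, 0.999, -0.0]
contact_force: [-0.4, -0.1, -1.0]
gripper_width: 0.302
grasp_force: 26.1
t 8.25 tcp [578.03  85.06  47.88] yaw 3.062 tilt [-0. -0. -1.] F [-0.35 -0.08 -1.04] w 0.3021102185479798 26.1037614941597
tool delta [-0.24 -0.84  1.48]
```

```bash
python3 shift.py '[0,0,1,0,0,0,0.7,0,0,0,0,0]'
python3 d.py 578.2 84.2 46.4
```

```text
time_s: 8.55
tcp_pos: [578.3, 85.1, 46.5]
orientation: [0.0, 0.04, 0.999, 0.0]
contact_force: [0.2, -0.8, 0.2]
gripper_width: 0.302
grasp_force: 26.1
t 8.55 tcp [578.33  85.09  46.52] yaw 3.062 tilt [ 0.  0. -1.] F [ 0.17 -0.82  0.23] w 0.3018114941487516 26.10364258289337
tool delta [ 0.06 -0.9   0.12]
```

```bash
python3 shift.py '[0,0,0.8,0,0,0,0,0]'
python3 shift.py '[0,0,0,0,0,0,0,0,0,0,0,0,0,0,0,0,0,0,0,0]' 0.75
python3 - <<'E'
from h import *
f=manip.grab_frame("wrist"); S=manip.grab_frame("side")
a=cv2.resize(f["color"],None,fx=.9,fy=.9)[:,:,::-1]; b=cv2.resize(S["color"][235:350,170:310],None,fx=3,fy=3)[:,:,::-1]
h=max(a.shape[0],b.shape[0]); pad=lambda i:cv2.copyMakeBorder(i,0,h-i.shape[0],0,0,0)
im=np.hstack([pad(a)[:, 80:400],pad(b)]); print(im.shape); cv2.imwrite("pics/c.png",im)
E
```

```text
time_s: 8.75
tcp_pos: [578.6, 85.0, 46.0]
orientation: [0.0, 0.04, 0.999, -0.0]
contact_force: [-1.5, -1.0, 3.9]
gripper_width: 0.303
grasp_force: 26.4
time_s: 9.25
tcp_pos: [578.2, 85.0, 45.6]
orientation: [-0.0, 0.04, 0.999, -0.0]
contact_force: [0.8, 0.1, -0.1]
gripper_width: 0.748
grasp_force: 0.0
(346, 740, 3)
```

View pics/c.png

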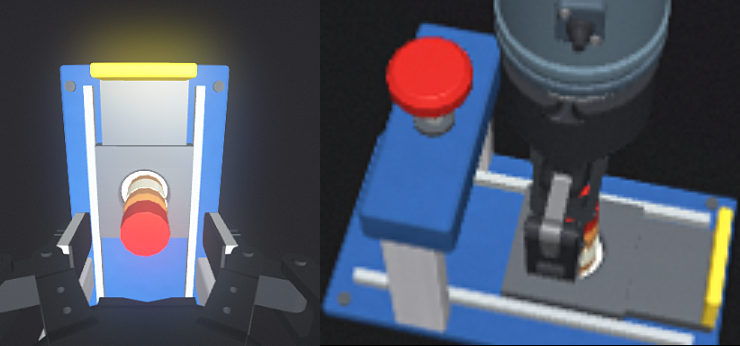

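The vial stands upright in the pocket with the jaws clear of it on both sides, and the carriage is still out. Next I raise the tool, close the fingers and go in front of the tab.

```bash
python3 shift.py '[0,0,-30,0,0,0,-40,0,0,0,-40,0,0,0,0,0]'>/dev/null
python3 shift.py '[30,0,0,0,45,0,0,0,40,0,0,0,0,0,0,0,0,0,0,0]' 0.0 30
python3 - <<'E'
from m import *
T=manip.grab_frame("top");S=manip.grab_frame("side")
np.set_printoptions(precision=1,suppress=True)
for n,f in(("T",T),("S",S)):
    for nm,lo,hi in(("red",(0,120,70),(8,255,255)),("yel",(22,120,90),(35,255,255))):
        print(n,nm,[(b,onz(f,*b[1],86 if nm=="red" else 50)) for b in blobs(f,lo,hi)[0] if b[1][1]>140])
E
python3 d.py 462 93 46
```

```text
time_s: 10.25
tcp_pos: [463.4, 93.9, 155.6]
orientation: [0.0, 0.04, 0.999, -0.0]
contact_force: [0.7, 1.3, 0.2]
gripper_width: 0.004
grasp_force: 0.0
T red [(([141, 140, 26, 27, 531], [153.8, 153.4]), array([678. ,  97.5,  86. ])), (([153, 200, 15, 14, 172], [159.7, 206.4]), array([577.5,  84.3,  86. ]))]
T yel [(([144, 249, 32, 6, 127], [159.2, 251.4]), array([494.3,  90.5,  50. ]))]
S red [(([107, 190, 13, 11, 127], [113.2, 195.4]), array([ 882.7, -111.2,   86. ])), (([127, 194, 14, 10, 106], [133.8, 198.6]), array([ 839.4, -108.6,   86. ])), (([192, 248, 29, 26, 614], [206.0, 260.2]), array([671. ,  14.4,  86. ])), (([247, 295, 16, 19, 244], [254.5, 304.2]), array([575.6,  88.9,  86. ]))]
S yel [(([297, 304, 11, 40, 196], [302.0, 323.5]), array([492.5,  96.1,  50. ]))]
t 10.35 tcp [464.89  94.1  155.79] yaw 3.061 tilt [ 0.  0. -1.] F [-0.16 -0.04 -0.12] w 0.001728396473113229 0.0
tool delta [  2.91  -1.4  109.79]
```

```bash
python3 shift.py '[2,-1,40,0,0,0,40,0,0,0,30,0,0,0,0,0]'
python3 shift.py '[-4,0,0,0,-4,0,0,0,-4,0,0,0,-4,0,0,0,-4,0,0,0]'
python3 shift.py '[-5,0,0,0,-5,0,0,0,-5,0,0,0,-5,0,0,0,-5,0,0,0]'
python3 d.py
```

```text
time_s: 10.75
tcp_pos: [459.8, 92.8, 42.5]
orientation: [-0.003, 0.04, 0.999, -0.0]
contact_force: [0.4, 0.0, -0.5]
gripper_width: -0.0
grasp_force: 0.0
time_s: 11.25
tcp_pos: [482.5, 91.6, 46.3]
orientation: [0.001, 0.04, 0.999, 0.0]
contact_force: [0.2, 0.4, 0.4]
gripper_width: -0.001
grasp_force: 0.0
time_s: 11.75
tcp_pos: [506.8, 89.7, 45.6]
orientation: [-0.0, 0.04, 0.999, -0.0]
contact_force: [-0.3, 0.7, 0.0]
gripper_width: -0.0
grasp_force: 0.0
t 11.75 tcp [506.83  89.73  45.63] yaw 3.0619 tilt [-0.  0. -1.] F [-0.35  0.69  0.02] w -0.00040076248428509215 0.0
```

```bash
cat > look.py <<'E'
from m import *
T=manip.grab_frame("top");S=manip.grab_frame("side");W=manip.grab_frame("wrist")
np.set_printoptions(precision=1,suppress=True)
for n,f in(("T",T),("S",S),("W",W)):
    for nm,lo,hi in(("red",(0,120,70),(8,255,255)),("yel",(22,120,90),(35,255,255))):
        print(n,nm,[(b,onz(f,*b[1],86 if nm=="red" else 50)) for b in blobs(f,lo,hi)[0] if b[1][1]>(140 if n=="T" else 230)])
E
python3 look.py
```

```text
T red [(([141, 140, 26, 27, 530], [153.8, 153.4]), array([678. ,  97.5,  86. ])), (([153, 200, 15, 14, 171], [159.8, 206.3]), array([577.7,  84.1,  86. ]))]
T yel []
S red [(([192, 248, 29, 26, 614], [206.0, 260.2]), array([671. ,  14.4,  86. ])), (([247, 295, 16, 19, 243], [254.5, 304.2]), array([575.6,  88.9,  86. ]))]
S yel [(([303, 307, 4, 15, 34], [304.8, 313.1]), array([488.5,  76.2,  50. ])), (([297, 325, 8, 19, 90], [300.5, 333.7]), array([494.1, 114.8,  50. ]))]
W red []
W yel []
```

The carriage has not moved although the tool has passed the tab's nominal position, so I'll look before pushing further.

```bash
python3 - <<'E'
from h import *
S=manip.grab_frame("side");W=manip.grab_frame("wrist")
b=cv2.resize(S["color"][250:380,210:340],None,fx=3.5,fy=3.5)[:,:,::-1]; a=cv2.resize(W["color"],None,fx=.65,fy=.65)[:,:,::-1]
h=b.shape[0]; a=cv2.copyMakeBorder(a,0,h-a.shape[0],0,0,0)
cv2.imwrite("pics/e.png",np.hstack([a,b])); print(np.hstack([a,b]).shape)
for x in (485,489,493,497,507):
  print(x,[np.round(proj(S,(x,90,z))) for z in(35,55)])
E
python3 d.py
```

```text
(455, 788, 3)
485 [array([306., 325.]), array([307., 319.])]
489 [array([303., 324.]), array([305., 319.])]
493 [array([301., 324.]), array([302., 319.])]
497 [array([299., 324.]), array([300., 319.])]
507 [array([293., 323.]), array([294., 318.])]
t 12.0 tcp [506.14  89.78  45.59] yaw 3.062 tilt [-0. -0. -1.] F [ 0.22  0.25 -0.08] w -0.0014290414064060382 0.0
```

View pics/e.png

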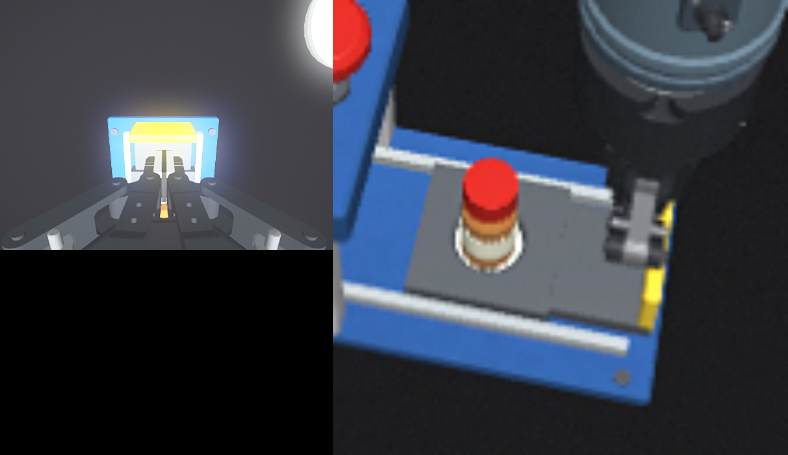

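The last picture shows the finger past the tab, on the vial side or above it, with the vial standing undisturbed in its nest. I'll work out from the projection how high the tips really are.

```bash
python3 - <<'E'
from h import *
W=manip.grab_frame("wrist");S=manip.grab_frame("side")
np.set_printoptions(precision=0,suppress=True)
for nm,pts in(("tip",[(x,90,z) for x in(495,506,517) for z in(35,45,55,65)]),("tabtop",[(x,y,55) for x in(489,497) for y in(60,120)]),("tabbase",[(489,y,23) for y in(60,120)])):
    for p in pts: print(nm,p,np.array(proj(W,p)),np.array(proj(S,p)))
print([b for b in blobs(W,(18,60,90),(38,255,255))[0]])
E
python3 d.py
```

```text
tip (495, 90, 35) [251. 207.] [300. 324.]
tip (495, 90, 45) [251. 212.] [300. 321.]
tip (495, 90, 55) [251. 219.] [301. 319.]
tip (495, 90, 65) [250. 226.] [302. 316.]
tip (506, 90, 35) [252. 223.] [293. 323.]
tip (506, 90, 45) [252. 229.] [294. 321.]
tip (506, 90, 55) [252. 236.] [295. 318.]
tip (506, 90, 65) [252. 244.] [295. 315.]
tip (517, 90, 35) [253. 239.] [287. 322.]
tip (517, 90, 45) [254. 246.] [288. 320.]
tip (517, 90, 55) [254. 254.] [288. 317.]
tip (517, 90, 65) [254. 262.] [289. 315.]
tabtop (489, 60, 55) [196. 213.] [305. 303.]
tabtop (489, 120, 55) [304. 204.] [304. 336.]
tabtop (497, 60, 55) [198. 226.] [301. 303.]
tabtop (497, 120, 55) [304. 218.] [299. 335.]
tabbase (489, 60, 23) [205. 196.] [303. 312.]
tabbase (489, 120, 23) [295. 189.] [302. 344.]
[([238, 177, 31, 1, 31], [253.0, 177.0]), ([198, 188, 105, 32, 2665], [249.2, 203.1]), ([249, 231, 7, 20, 89], [252.0, 239.1]), ([246, 323, 12, 12, 120], [252.0, 328.9])]
t 12.1 tcp [506.13  89.75  45.64] yaw 3.062 tilt [-0. -0. -1.] F [0.07 0.35 0.05] w 0.0008505654674250676 0.0
```

```bash
python3 shift.py '[0,0,4,0,0,0,4,0,0,0,0,0]'; python3 shift.py '[0,0,2,0,0,0,0,0]' | grep -E "tcp|force"; python3 shift.py '[0,0,1.5,0,0,0,0,0]'| grep -E "tcp|force"
```

```text
time_s: 12.4
tcp_pos: [505.9, 89.6, 37.0]
orientation: [-0.001, 0.04, 0.999, -0.0]
contact_force: [-0.6, -0.8, 1.1]
gripper_width: 0.003
grasp_force: 0.0
tcp_pos: [506.3, 89.7, 35.4]
contact_force: [-0.6, 0.4, 0.3]
grasp_force: 0.0
tcp_pos: [506.4, 89.7, 34.1]
contact_force: [0.1, 0.3, -0.8]
grasp_force: 0.0
```

```bash
python3 shift.py '[0,0,1.5,0,0,0,0,0]' | grep -E "tcp|force"; python3 shift.py '[0,0,1,0,0,0,0,0]'| grep -E "tcp|force"; python3 d.py; python3 look.py | grep -E "^[TS]"
```

```text
tcp_pos: [506.3, 89.7, 32.5]
contact_force: [-0.0, 0.9, 0.3]
grasp_force: 0.0
tcp_pos: [506.4, 89.7, 31.6]
contact_force: [-0.0, 0.1, -0.2]
grasp_force: 0.0
t 13.2 tcp [506.39  89.74  31.59] yaw 3.0618 tilt [-0. -0. -1.] F [-0.03  0.09 -0.2 ] w 0.003215200605136276 0.0
T red [(([141, 140, 26, 27, 528], [153.8, 153.4]), array([678. ,  97.5,  86. ])), (([153, 200, 15, 14, 173], [159.8, 206.4]), array([577.5,  84.1,  86. ]))]
T yel []
S red [(([192, 248, 29, 26, 614], [206.0, 260.2]), array([671. ,  14.4,  86. ])), (([247, 295, 16, 19, 243], [254.5, 304.2]), array([575.6,  88.9,  86. ]))]
S yel [(([297, 329, 7, 15, 63], [300.1, 336.3]), array([494.6, 119.4,  50. ]))]
```

```bash
for i in 1; do python3 shift.py '[0,0,2,0,0,0,0,0]' | grep -E "tcp|contact"; done; python3 shift.py '[0,0,2,0,0,0,0,0]'| grep -E "tcp|contact";  python3 shift.py '[0,0,2,0,0,0,0,0]'| grep -E "tcp|contact"
```

```text
tcp_pos: [506.8, 89.8, 29.8]
contact_force: [0.6, -0.5, 0.1]
tcp_pos: [507.0, 89.9, 27.7]
contact_force: [1.1, -0.0, -0.2]
tcp_pos: [506.4, 89.8, 25.4]
contact_force: [1.4, 0.6, 0.7]
```

```bash
python3 shift.py '[0,0,2,0,0,0,2,0,0,0,0,0]' | grep -E "tcp|contact"; python3 shift.py '[0,0,2,0,0,0,1,0,0,0,0,0]'| grep -E "tcp|contact";  python3 look.py | grep -E "S red|yel"; python3 d.py
```

```text
tcp_pos: [506.2, 89.7, 21.3]
contact_force: [1.5, 0.2, -1.6]
tcp_pos: [506.2, 89.7, 18.4]
contact_force: [1.8, 0.3, -1.8]
T yel []
S red [(([192, 248, 29, 26, 614], [206.0, 260.2]), array([671. ,  14.4,  86. ])), (([248, 295, 16, 19, 242], [255.5, 304.4]), array([573.9,  89. ,  86. ]))]
S yel [(([298, 314, 9, 30, 108], [302.8, 329.6]), array([490.6, 107. ,  50. ]))]
W yel []
t 14.7 tcp [506.17  89.66  18.56] yaw 3.0619 tilt [-0. -0. -1.] F [ 0.34 -0.18  0.02] w -0.0012648915229547322 0.32530503580346704
```

The finger did catch the tab from behind: the carriage moved out about 2 mm, still within its range. So the tips sit higher than assumed and passed over the tab on the first push. I'll back off upward, go in front and push lower.

```bash
python3 shift.py '[0,0,-10,0,0,0,-30,0,0,0,-30,0,25,0,0,0,25,0,0,0]' >/dev/null
python3 shift.py '[0,0,0,0,0,0,40,0,0,0,25,0,0,0,5,0,0,0,0,0]' | grep -E "tcp|contact"
python3 look.py | grep -E "red|yel";python3 d.py
```

```text
tcp_pos: [456.4, 93.9, 18.7]
contact_force: [0.4, 0.4, -0.3]
T red [(([141, 140, 26, 27, 531], [153.8, 153.4]), array([678. ,  97.5,  86. ])), (([152, 201, 16, 14, 176], [159.6, 207.5]), array([575.5,  84.4,  86. ]))]
T yel [(([144, 250, 32, 7, 138], [160.8, 253.0]), array([491.2,  87.4,  50. ]))]
S red [(([192, 248, 29, 26, 613], [206.0, 260.2]), array([671. ,  14.4,  86. ])), (([248, 296, 17, 18, 237], [255.9, 304.3]), array([573.3,  88.8,  86. ]))]
S yel [(([299, 305, 10, 40, 209], [303.4, 324.1]), array([490.1,  96.9,  50. ]))]
W red []
W yel [(([202, 268, 17, 13, 137], [208.8, 273.2]), array([466.7,  71. ,  50. ])), (([286, 268, 12, 12, 78], [292.4, 272.6]), array([469.9, 114.3,  50. ]))]
t 15.85 tcp [457.69  94.06  19.88] yaw 3.0617 tilt [ 0.  0. -1.] F [-0.93 -1.    0.3 ] w -0.005928390540788992 0.0
```

```bash
python3 shift.py '[0,0,8,0,-4,0,0,0,-4,0,0,0,-4,0,0,0,-4,0,0,0]' | grep -E "tcp|contact"
python3 shift.py '[-4,0,0,0,-4,0,0,0,-4,0,0,0,-4,0,0,0,-4,0,0,0]' | grep -E "tcp|contact"
python3 look.py | grep -E "red|yel"
```

```text
tcp_pos: [473.2, 92.4, 10.8]
contact_force: [0.1, 0.1, 0.2]
tcp_pos: [492.6, 90.8, 10.6]
contact_force: [-1.0, 0.6, 1.2]
T red [(([141, 140, 26, 27, 531], [153.8, 153.4]), array([678. ,  97.5,  86. ])), (([153, 192, 16, 15, 174], [160.4, 198.6]), array([592.1,  83.2,  86. ]))]
T yel [(([166, 243, 11, 5, 41], [171.4, 244.7]), array([507. ,  67.1,  50. ]))]
S red [(([192, 248, 29, 26, 614], [206.0, 260.2]), array([671. ,  14.4,  86. ])), (([238, 294, 16, 18, 241], [245.5, 302.4]), array([590.9,  87.5,  86. ]))]
S yel [(([288, 304, 9, 40, 148], [292.1, 325.9]), array([509. , 102.5,  50. ]))]
W red []
W yel []
```

The carriage is moving with the vial, which the top camera has at x = 592. I'll continue.

```bash
python3 shift.py '[-6,0,0,0,-6,0,0,0,-6,0,0,0,-6,0,0,0,-6,0,0,0]' | grep -E "tcp|contact"
python3 shift.py '[-6,0,0,0,-6,0,0,0,-6,0,0,0,-5,0,0,0,-3,0,0,0]' | grep -E "tcp|contact"
python3 shift.py '[-2,0,0,0,-2,0,0,0,0,0,0,0]' | grep -E "tcp|contact"
python3 look.py | grep -E "red|yel"
```

```text
tcp_pos: [522.9, 88.4, 10.6]
contact_force: [-1.7, 1.4, -0.8]
tcp_pos: [548.9, 86.3, 10.6]
contact_force: [-2.2, 0.5, -1.3]
tcp_pos: [552.7, 86.0, 10.8]
contact_force: [-0.5, -0.3, -0.7]
T red [(([141, 140, 26, 27, 531], [153.8, 153.4]), array([678. ,  97.5,  86. ]))]
T yel []
S red [(([192, 248, 29, 26, 614], [206.0, 260.2]), array([671. ,  14.4,  86. ]))]
S yel [(([254, 308, 8, 29, 81], [257.1, 323.5]), array([568.4, 105.5,  50. ]))]
W red []
W yel [(([194, 249, 30, 33, 654], [207.9, 264.0]), array([551.5,  65.1,  50. ])), (([281, 249, 27, 33, 500], [294.3, 265.0]), array([555.3, 106.4,  50. ]))]
```

```bash
python3 shift.py '[-1,0,0,0,-1,0,0,0,-1,0,0,0]' | grep -E "tcp|contact"
python3 shift.py '[-1,0,0,0,-0.7,0,0,0,0,0,0,0]' | grep -E "tcp|contact"
python3 shift.py '[-1,0,0,0,0,0,0,0]' | grep -E "tcp|contact"
```

```text
tcp_pos: [555.3, 85.9, 10.8]
contact_force: [-1.1, 0.3, 1.3]
tcp_pos: [555.8, 85.8, 10.5]
contact_force: [-5.1, 0.7, 4.1]
tcp_pos: [555.7, 85.8, 10.4]
contact_force: [-7.4, -1.1, 6.0]
```

The carriage is on its stop: the force rose to 7 N with the tab at about x = 570, as expected for home. I'll back off, rise and go over the plunger.

```bash
python3 shift.py '[3,0,0,0,12,0,0,0,12,0,-30,0,0,0,-50,0,0,0,-50,0]' >/dev/null
python3 shift.py '[0,0,-50,0,0,0,-45,0,0,0,0,0,0,0,0,0]' | grep -E "tcp|contact"
python3 look.py
python3 d.py 654.5 78 235
```

```text
tcp_pos: [532.2, 87.6, 236.7]
contact_force: [-0.5, -0.4, -1.3]
T red [(([141, 140, 26, 27, 531], [153.8, 153.4]), array([678. ,  97.5,  86. ]))]
T yel [(([148, 208, 32, 7, 145], [163.4, 211.1]), array([571.8,  83.3,  50. ]))]
S red [(([192, 248, 29, 26, 613], [206.0, 260.2]), array([671. ,  14.4,  86. ]))]
S yel [(([253, 296, 10, 40, 206], [257.4, 315.3]), array([569.5,  90.5,  50. ]))]
W red [(([246, 312, 13, 24, 264], [252.0, 324.1]), array([726.7,  71.5,  86. ]))]
W yel []
t 20.3 tcp [530.3   87.3  234.24] yaw 3.0617 tilt [-0. -0. -1.] F [-0.14 -0.12  0.01] w 0.004991114284428009 0.0
tool delta [-124.54    0.64   -1.03]
```

```bash
python3 shift.py '[-40,0,0,0,-45,0,0,0,-38,0.6,0,0,0,0,0,0,0,0,0,0]' >/dev/null; python3 d.py 654.5 78 206
python3 shift.py '[0,0,10,0,0,0,10,0,0,0,5,0,0,0,0,0]' | grep -E "tcp|contact"
python3 shift.py '[0,0,5,0,0,0,5,0,0,0,0,0]' | grep -E "tcp|contact"
python3 shift.py '[0,0,5,0,0,0,0,0]' | grep -E "tcp|contact"
```

```text
t 20.8 tcp [653.05  78.82 233.39] yaw 3.062 tilt [-0.  0. -1.] F [-0.32  0.57 -0.44] w -0.0006793280056097102 0.0
tool delta [-1.61 -0.71 27.38]
tcp_pos: [652.6, 78.3, 209.4]
contact_force: [0.2, -0.8, -0.2]
tcp_pos: [653.3, 78.4, 199.9]
contact_force: [-0.8, -0.3, -0.4]
tcp_pos: [653.4, 78.5, 195.0]
contact_force: [-0.4, -0.1, -0.1]
```

```bash
python3 shift.py '[0,0,4,0,0,0,4,0,0,0,0,0]' | grep -E "tcp|contact"
python3 shift.py '[0,0,4,0,0,0,4,0,0,0,0,0]' | grep -E "tcp|contact"
python3 shift.py '[0,0,4,0,0,0,0,0]' | grep -E "tcp|contact"
python3 shift.py '[0,0,4,0,0,0,0,0]' | grep -E "tcp|contact"
```

```text
tcp_pos: [653.3, 78.4, 186.9]
contact_force: [-0.9, 0.2, 0.0]
tcp_pos: [653.3, 78.4, 178.9]
contact_force: [0.1, 0.1, 0.6]
tcp_pos: [653.4, 78.5, 175.1]
contact_force: [0.4, -0.2, 0.8]
tcp_pos: [653.9, 78.7, 171.6]
contact_force: [-0.9, -0.1, 2.5]
```

Contact with the head came at TCP z of about 172, which puts the tips about 22 mm behind the TCP and explains the miss at the tab. Now the press stroke.

```bash
python3 shift.py '[0,0,4,0,0,0,4,0,0,0,0,0]' | grep -E "tcp|contact"
python3 shift.py '[0,0,3,0,0,0,2,0,0,0,0,0]' | grep -E "tcp|contact"
python3 shift.py '[0,0,2,0,0,0,2,0,0,0,0,0]' | grep -E "tcp|contact"
```

```text
tcp_pos: [654.0, 78.7, 163.7]
contact_force: [-0.1, 0.7, 5.4]
tcp_pos: [654.1, 78.7, 159.2]
contact_force: [-1.2, -1.2, 7.3]
tcp_pos: [654.1, 78.7, 155.4]
contact_force: [-2.1, -1.6, 9.5]
```

```bash
python3 shift.py '[0,0,1.5,0,0,0,0,0]' | grep -E "tcp|contact"
python3 shift.py '[0,0,1,0,0,0,0,0]' | grep -E "tcp|contact"
python3 look.py | grep -E "S red|T red"
```

```text
tcp_pos: [654.1, 78.8, 154.4]
contact_force: [-2.8, -1.4, 10.6]
tcp_pos: [654.1, 78.7, 153.7]
contact_force: [-2.8, -2.2, 11.4]
T red []
S red [(([194, 256, 27, 24, 308], [209.1, 270.8]), array([661.7,  35.2,  86. ]))]
```

```bash
python3 shift.py '[0,0,1.5,0,0,0,0,0]' | grep -E "tcp|contact"
python3 shift.py '[0,0,1.5,0,0,0,0,0]' | grep -E "tcp|contact"
python3 shift.py '[0,0,1.5,0,0,0,0,0]' | grep -E "tcp|contact"
```

```text
tcp_pos: [654.1, 78.7, 152.2]
contact_force: [-4.4, -1.1, 12.3]
tcp_pos: [654.2, 78.7, 151.5]
contact_force: [-4.8, -1.8, 17.6]
tcp_pos: [654.2, 78.8, 151.3]
contact_force: [-9.2, -2.6, 26.4]
```

The plunger is at its stop: position holds at 151.3 while the force climbs to 26 N. I'll hold there, then let it spring back.

```bash
python3 shift.py '[0,0,0,0,0,0,0,0,0,0,0,0,0,0,0,0]' | grep -E "tcp|contact"
python3 shift.py '[0,0,-3,0,0,0,-6,0,0,0,-8,0,0,0,-10,0,0,0,-20,0]' >/dev/null
python3 shift.py '[0,0,-40,0,40,0,0,0,45,0,0,0,45,0,0,0,40,0,0,0]' >/dev/null
python3 shift.py '[0,0,0,0,0,0,0,0,0,0,0,0]'
python3 look.py | grep -E "^[TS]"
python3 - <<'E'
from h import *
S=manip.grab_frame("side"); b=S["color"][235:380,160:320]
b=cv2.resize(b,None,fx=4,fy=4)[:,:,::-1]; cv2.imwrite("pics/fin.png",b)
# vial visible in gap? amber pixels near the home nest
print(blobs(S,(0,80,40),(21,255,255),8)[0]); print([np.round(proj(S,(654.5,78,z))) for z in(25,60,82,88)])
E
```

```text
tcp_pos: [654.2, 78.8, 151.4]
contact_force: [-8.8, -2.8, 25.0]
time_s: 26.45
tcp_pos: [485.3, 91.8, 234.8]
orientation: [0.0, 0.04, 0.999, 0.0]
contact_force: [1.4, 0.5, -0.4]
gripper_width: -0.0
grasp_force: 0.0
T red [(([141, 140, 26, 27, 530], [153.8, 153.4]), array([678. ,  97.5,  86. ]))]
T yel [(([148, 208, 32, 7, 146], [163.4, 211.1]), array([571.8,  83.3,  50. ]))]
S red [(([192, 248, 29, 26, 614], [206.0, 260.2]), array([671. ,  14.4,  86. ]))]
S yel [(([253, 296, 10, 41, 209], [257.4, 315.6]), array([569.5,  91. ,  50. ]))]
[([0, 0, 114, 194, 12033], [40.6, 64.6]), ([248, 0, 79, 54, 3083], [280.6, 26.1]), ([451, 0, 61, 70, 1984], [491.2, 42.7]), ([124, 94, 40, 53, 1445], [142.0, 123.5]), ([132, 157, 36, 18, 241], [151.6, 168.6]), ([298, 165, 13, 9, 60], [303.6, 170.0]), ([297, 176, 12, 8, 42], [302.1, 180.3]), ([107, 190, 13, 12, 128], [113.2, 195.5]), ([127, 194, 14, 10, 106], [134.0, 198.9]), ([315, 210, 4, 8, 22], [316.4, 213.9]), ([313, 221, 6, 7, 21], [315.1, 224.4]), ([192, 248, 29, 27, 600], [205.8, 260.3]), ([17, 371, 60, 13, 543], [45.3, 378.5])]
[array([211., 310.]), array([210., 300.]), array([209., 294.]), array([209., 292.])]
```

```bash
python3 -c "
from workcell import manip; print(manip.sign_off())"
```

```text
the job is handed in; nothing more can be done
None
```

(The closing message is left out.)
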